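# Stand the fallen spice jar up in its lane and snap its cap on

## Task

The washed spice jar has fallen over in the narrow wooden tray: stand it upright in the tray again, between the two tins, without knocking these or anything else on the worktop about. Then take the orange cap from the worktop and press it squarely down onto the jar's mouth until it snaps fully home, and keep pressing: finish while still pushing down firmly on the cap, with the jar standing in the tray and without touching the jar itself.

Things in the scene. Friction and masses are not known exactly. Their poses are not given: they have to be found in the camera images.
- lane: Light wooden tray (the lane), fixed: 342 x 62 mm outside, long along its x axis; floor 4 mm thick, rim 4 mm thick with its top 10 mm above the worktop; inside 334 x 54 mm. Origin: centre of its underside on the worktop, z up. +x points to the robot's left, turned up to 0.4 rad. A jar standing in it has its underside 4 mm above the worktop and 4 mm play to either rim.
- jar: Blue spice jar, white neck, paper label, loose, 100 mm tall, 110 to 230 g. Origin: centre of its underside; z runs along it to the mouth. Body 46 mm across from z = 3 to 74 mm (foot 43 mm), shoulder to z = 80, neck 31 mm across. At the start it lies along the tray on its floor (axis 27 mm above the worktop), mouth to the tray's -x end, underside at +50 to +95 mm in the tray's x.
- jar_mouth (a point): Centre of the jar's flat top (mouth), on its axis, 100 mm from its underside. The top is 29 mm across and widens downwards at 45 degrees to a snap bead 38 mm across at 93 to 95 mm from the underside, below which it narrows to the neck.
- cap: Round orange cap, white disc on top, loose, standing mouth down on the worktop, 58 mm across, 30 mm tall, 80 g. Origin: centre of its underside, z up. Bore of 47 mm from below, 18 mm deep, under a 12 mm solid top. Snapped home its inner top rests on the jar's mouth: its origin is then 82 mm up the jar's axis (86 mm above the worktop, cap top at 116 mm); it is rigid there when pushed on.
- catches (a point): Centre of the ring of six small white sprung catches inside the cap, 6 mm above its underside; they leave a 32 mm opening. They meet the jar's bead with the cap about 11 mm above home; pushing on spreads them, with a push rising to some 8 to 14 N; then they slip under the bead, the push needed drops suddenly and the cap goes home.
- tin_green: Neighbour: short aluminium tin with a green band and grey lid, 46 mm across, 65 mm tall, loose, standing in the tray near one of its ends, its centre 130 to 140 mm from the tray's centre. Origin: centre of its underside, z up.
- tin_yellow: Neighbour: the same tin with a yellow band, loose, standing near the tray's other end, its centre 130 to 140 mm from the tray's centre. Origin: centre of its underside, z up.
- mug: Bystander: white mug, 80 mm across, 92 mm tall, loose, to the robot's left. Origin: centre of its underside.
- soap: Bystander: green bottle of washing-up soap, 60 mm across, 180 mm tall, loose, to the robot's left. Origin: centre of its underside.
- can: Bystander: red food can, 72 mm across, 105 mm tall, loose, to the robot's right. Origin: centre of its underside.
- bowl: Bystander: terracotta bowl, 140 mm across, 55 mm tall, loose, to the robot's right. Origin: centre of its underside.
- spatula: Bystander: wooden-handled spatula lying flat across beyond the tray, loose. Origin: its middle, at the underside.
Things that resemble listed ones, but are neither listed nor needed, are in the scene too. Of the things that look like the jar, the middle-sized one is meant. Of the things that look like the cap, take the one that is farthest to the robot's left at the start.

How it is judged (in metres and radians):
On the way, in this order (a step that is already met when the one before it is completed fails the run):
1. the jar stands upright on the tray's floor between the tins (angle between jar's own z axis and vertical below 0.1 rad and height (world z) of jar_mouth above 0.09 m and z of jar in the frame of lane between 0.001 and 0.008 m and y of jar in the frame of lane between -0.012 and 0.012 m and x of jar in the frame of lane between -0.12 and 0.12 m and contact force between each of the arm, the fingers and jar below 0.4 N), for 0.2 s.
2. the cap has snapped home on the standing jar (angle between jar's own z axis and vertical below 0.1 rad and height (world z) of jar_mouth above 0.09 m and z of jar in the frame of lane between 0.001 and 0.008 m and y of jar in the frame of lane between -0.012 and 0.012 m and x of jar in the frame of lane between -0.12 and 0.12 m and z of cap in the frame of jar between 0.079 and 0.084 m and angle between the z axis of cap and the z axis of jar, either way round below 0.08 rad and x of cap in the frame of jar between -0.004 and 0.004 m and y of cap in the frame of jar between -0.004 and 0.004 m), for 0.2 s.
At the end, for the whole second after the job is handed in: Jar upright (0.1 rad) on the tray floor, tins standing; cap home on it (origin 79 to 84 mm up the jar, within 4 mm in x and y, square to 0.08 rad); robot still pushing: over 3 N on the cap, over 6 N (weight included) jar on tray, not touching the jar; all still (all of step 2 and angle between each of tin_green, tin_yellow's own z axis and vertical below 0.15 rad and contact force between jar and lane above 6 N and contact force between any of the fingers, the arm and cap above 3 N and contact force between each of the arm, the fingers and jar below 0.4 N and linear speed of cap below 0.02 m/s); the arm keeps its last pose, push and grip.
It fails at once if a tin is knocked over or shoved more than 25 mm (angle between any of tin_green, tin_yellow's own z axis and vertical above 0.5 rad or distance of any of tin_green, tin_yellow from where it was at the start of the episode above 0.025 m).
It fails at once if another thing on the worktop is shoved more than 30 mm (distance of any of mug, soap, can, bowl, spatula from where it was at the start of the episode above 0.03 m).
It also fails if it takes over 66 s, if anything falls off the work surface, if the arm or the gripper's body presses on something with over 40 N, if the wrist force passes 120 N, or if a joint passes its speed limit or range.

## Robot

A 6-joint arm with a two-finger parallel gripper is mounted at the origin on the work surface. World frame = base frame: x ahead of the robot, y to its left, z up, the work surface at z = 0. Lengths are in m, angles in degrees, forces in N, time in s.
With the tool pointing down it reaches from about 0.3 to 0.75 m from the base axis. Payload 8.5 kg.
Tool frame: the origin (TCP) lies on the centre line of the jaws, within the pads' length; the fingertips stand 14 mm ahead of it and the grasp point (between the pads) lies 5 mm behind it; z points along the fingers, x is the direction in which the jaws open and shut, and the axes are right-handed (so a half turn about z gives the same grasp; the last joint's range is limited). The gripper opens to 85 mm and grips with 20 to 120 N. Pads are 22 mm wide; open, the fingers measure 114 mm over their backs; the gripper's body (76 mm by 85 mm) begins 54 mm behind the grasp point. The pads swing forward as they close: fully open they stand 13 mm farther back than shut.
Start: joints at [56.591, 21.807, 74.336, -0, 83.858, -12.336], TCP at [0.198, 0.513, 0.245] pointing down, gripper open.
Joint ranges: [-178.18, 178.18], [-50.72, 133.34], [12.68, 142.11], [-81.47, 261.47], [9.98, 163.14], [-165.26, 165.26]. Speed limits (degrees/s): [136.94, 136.94, 180, 180, 180, 180].

## Interface

Orientations are given as a 3x3 rotation matrix whose columns are the frame's x, y, z axes.
In Python, from rig import * gives the robot as it stands.
- The arm moves only by the shell command python3 -m crank 'ROWS' [FORCE]. ROWS is JSON, one flat list of numbers, 7 for each row, row after row: the turn, a rotation vector about the world's x, y, z in rad, then the shift along the world's x, y, z in m, then the opening in per cent of the stroke, from 0 (shut) to 100 (fully open). A call has 1 to 20 rows; each row shifts and turns the commanded pose from where the row before left it; what a row does not reach is not made up. A row lasts 1/10 s, in which the tool goes at most 50 mm and 8.59 degrees, less where a joint would pass 70% of its speed; a pose out of reach is approached as far as the arm can. A call is refused whole if a number of a shift passes 0.05 or a number of a turn 0.15, either way. A call with a gripper value outside its range is refused whole. The fingers move at their own pace and stop on an object; FORCE is the grip in N (left out, the last holds). Time passes only in rows, so rows that do not move let the fingers close. It gives the time, the measured TCP pose, the force and the opening at its end, in the units of the state.
- observe(): the state, without advancing time (a new reading comes with each control period).
- get_image(name): name is "side" or "top" or "wrist"; returns a dict with "frame" (384x512x3 uint8, red, green, blue), "fov_y" (degrees; the focal length in pixels is half the picture's height over the tangent of half this angle, whatever the lens; pixels are square), "cx", "cy" (the principal point, pixels), "world_to_cam" (4x4, takes a point from world to camera coordinates). Camera axes: x right, y up, looking along -z (the intrinsics and any distortion apply to the point x, -y, -z); pixel columns grow to the right and rows downward; lengths in m; the calibration is good to about 2 mm. A picture is of the moment at which its call begins. There is no depth.
- close_job(): hands the job in, once; it reports no verdict.
The state is a dict: "time_s": time; "q": joint angles; "qvel": joint speeds; "joint_efforts": joint torques, N m; "position": TCP position; "tool_rot": TCP orientation; "ft_force": force on the tool from outside, world axes, zero at the start; "wrist_torque": the same for the moment, N m; "grip_width": finger opening in m.
Only numpy, scipy, OpenCV 4.12 (cv2) and the standard library are available. Lean on these libraries where they do the work, as an engineer would, in place of code of your own. Each camera call takes 0.05 s, during which the arm holds its last target. There are 200 camera calls.

## Working session

There is one attempt and no reset: what is moved stays moved. The work goes in short steps, Python scripts to look and compute and a shell command to move; the robot and the scene stay as the last step left them, time stands still between calls to the robot, and variables do not carry over. Pictures are saved under pics/ and viewed, about 8 in all and at most 12, crops included, and the job is handed in when it is done.

```bash
ls; mkdir -p pics; python3 - <<'E'
from rig import *
import cv2,numpy as np
s=observe();print(s)
for n in("top","side"):
    d=get_image(n);cv2.imwrite(f"pics/{n}1.png",d["frame"][...,::-1])
    print(n,{k:v for k,v in d.items() if k!="frame"})
a=cv2.imread("pics/top1.png");b=cv2.imread("pics/side1.png")
cv2.imwrite("pics/top1b.png",cv2.resize(a,(800,600),interpolation=cv2.INTER_CUBIC))
E
```

```text
pics
{'time_s': 0.0, 'q': array([ 5.65904444e+01,  2.18404640e+01,  7.43845614e+01, -7.20963077e-04,
        8.38581070e+01, -1.23368351e+01]), 'qvel': array([-0.01934253, -0.08598376,  0.01881722,  0.07276558,  0.04629109,
       -0.14420797]), 'joint_efforts': array([ 4.14360038e-04, -4.48448145e+01, -2.31283665e+01, -1.11416939e-04,
        4.58521143e-03,  9.90382006e-06]), 'position': array([0.19761453, 0.51297972, 0.24471783]), 'tool_rot': array([[ 3.59550747e-01,  9.33125200e-01, -7.88469830e-04],
       [ 9.33124452e-01, -3.59551488e-01, -1.21806500e-03],
       [-1.42010265e-03, -2.97784297e-04, -9.99998947e-01]]), 'ft_force': array([ 0.49117318,  0.23709566, -0.2231464 ]), 'wrist_torque': array([0.02138656, 0.0093283 , 0.0130571 ]), 'grip_width': 0.08544128536728629}
top {'fov_y': 43.41006162936887, 'cx': 243.03201871993156, 'cy': 190.70013270482949, 'world_to_cam': array([[-2.41438330e-02, -9.99708001e-01, -9.94107616e-04,
         2.28062789e-02],
       [ 9.91679030e-01, -2.40756815e-02,  1.26463686e-01,
        -5.86072530e-01],
       [-1.26450693e-01,  2.06748245e-03,  9.91970739e-01,
        -1.48281713e+00],
       [ 0.00000000e+00,  0.00000000e+00,  0.00000000e+00,
         1.00000000e+00]])}
side {'fov_y': 45.001887690201286, 'cx': 249.74909996534896, 'cy': 188.80572263533654, 'world_to_cam': array([[ 0.97443883, -0.22464159, -0.00226394, -0.54396562],
       [ 0.11394908,  0.48554738,  0.86675219, -0.11684987],
       [-0.19360934, -0.84485496,  0.49873392, -1.71539725],
       [ 0.        ,  0.        ,  0.        ,  1.        ]])}
```

View pics/top1b.png

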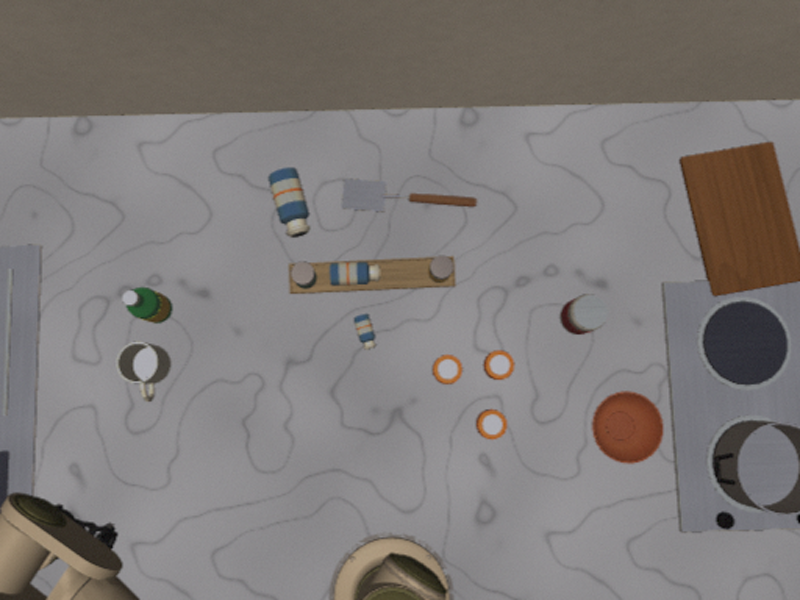

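View pics/side1.png

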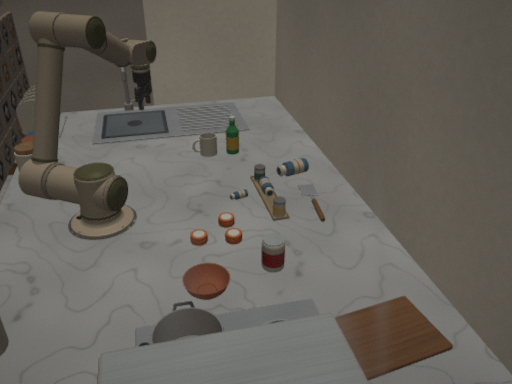

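The top view shows the tray with its corners at about (289,264), (454,257), (455,286) and (290,293) on the 800 px scale. The jar lies in it from (331,273) to its mouth at (379,272), with tins at (303,274) and (441,268). The leftmost cap is at (447,369), and the small decoy jar is at (365,331).

```bash
cat >h.py <<'E'
from rig import *
import cv2,numpy as np
from scipy.spatial.transform import Rotation as R
def ray(d,u,v,z):
    "world point on plane z of pixel u,v"
    M=d["world_to_cam"];f=192/np.tan(np.radians(d["fov_y"]/2))
    c=M[:3,:3].T@np.array([(u-d["cx"])/f,-(v-d["cy"])/f,-1]);o=-M[:3,:3].T@M[:3,3]
    return o+c*(z-o[2])/c[2]
def proj(d,p):
    M=d["world_to_cam"];f=192/np.tan(np.radians(d["fov_y"]/2));q=M[:3,:3]@p+M[:3,3]
    return np.array([d["cx"]+f*q[0]/-q[2],d["cy"]-f*q[1]/-q[2]])
E
python3 - <<'E'
from h import *
d=get_image("top");k=1.5625
for n,u,v,z in [("c1",289,264,.01),("c2",454,257,.01),("c3",455,286,.01),("c4",290,293,.01),("tinL",303,274,.069),("tinR",441,268,.069),("jarbot",331,273,.03),("jarmouth",379,272,.03),("cap",447,369,.03),("cap2",499,365,.03),("small",365,331,.02),("base",390,590,0.02),("big",291,200,.04)]:
    print(n,ray(d,u/k,v/k,z).round(3))
print(np.linalg.inv(d["world_to_cam"])[:3,3])
w=get_image("wrist");print({k:v for k,v in w.items() if k!="frame"},observe()["position"])
E
```

```text
c1 [0.665 0.194 0.01 ]
c2 [ 0.672 -0.147  0.01 ]
c3 [ 0.611 -0.147  0.01 ]
c4 [0.605 0.193 0.01 ]
tinL [0.634 0.16  0.069]
tinR [ 0.639 -0.114  0.069]
jarbot [0.641 0.107 0.03 ]
jarmouth [0.641 0.009 0.03 ]
cap [ 0.441 -0.123  0.03 ]
cap2 [ 0.446 -0.227  0.03 ]
small [0.522 0.04  0.02 ]
base [0.016 0.002 0.02 ]
big [0.793 0.185 0.04 ]
[0.39424322 0.01175522 1.54505077]
{'fov_y': 66.04971609881709, 'cx': 256.4111949345173, 'cy': 189.72577972063277, 'world_to_cam': array([[ 0.35839879,  0.93356801, -0.00104239, -0.54897063],
       [-0.89239075,  0.34226237, -0.29410069,  0.03812605],
       [-0.27420622,  0.10633555,  0.95577387, -0.38019505],
       [ 0.        ,  0.        ,  0.        ,  1.        ]])} [0.1976701  0.51308978 0.24495418]
```

```bash
python3 -m crank '[0,0,-0.0739,0.0265,-0.029,0.001,100, 0,0,-0.0739,0.0265,-0.029,0.001,100, 0,0,-0.0739,0.0265,-0.029,0.001,100, 0,0,-0.0739,0.0265,-0.029,0.001,100, 0,0,-0.0739,0.0265,-0.029,0.001,100, 0,0,-0.0739,0.0265,-0.029,0.001,100, 0,0,-0.0739,0.0265,-0.029,0.001,100, 0,0,-0.0739,0.0265,-0.029,0.001,100, 0,0,-0.0739,0.0265,-0.029,0.001,100, 0,0,-0.0739,0.0265,-0.029,0.001,100, 0,0,-0.0739,0.0265,-0.029,0.001,100, 0,0,-0.0739,0.0265,-0.029,0.001,100, 0,0,-0.0739,0.0265,-0.029,0.001,100, 0,0,-0.0739,0.0265,-0.029,0.001,100, 0,0,-0.0739,0.0265,-0.029,0.001,100, 0,0,-0.0739,0.0265,-0.029,0.001,100, 0,0,0,0,0,0,100, 0,0,0,0,0,0,100]'
python3 - <<'E'
from h import *
s=observe();print(s["position"],s["q"].round(1),s["tool_rot"].round(3))
d=get_image("wrist");cv2.imwrite("pics/w1.png",d["frame"][...,::-1]);np.save("w1.npy",d["world_to_cam"])
for n,p in [("jarbot",(.641,.107,.027)),("mouth",(.641,.009,.027)),("tinL",(.634,.16,.069)),("tinR",(.639,-.114,.069))]: print(n,proj(d,np.array(p)).round())
E
```

```text
time_s: 2.0
position: [0.6218, 0.0487, 0.2606]
tool_rot: [[1.0, 0.02, -0.001], [0.02, -1.0, 0.0], [-0.001, -0.0, -1.0]]
ft_force: [-0.1, -0.3, -0.1]
grip_width: 0.0855
[0.62184936 0.04867893 0.26062481] [-6.4 29.  59.9  0.  91.2 -7.5] [[ 1.     0.02  -0.001]
 [ 0.02  -1.     0.   ]
 [-0.001 -0.    -1.   ]]
jarbot [275. 114.]
mouth [272. 192.]
tinL [272.  61.]
tinR [268. 294.]
```

View pics/w1.png

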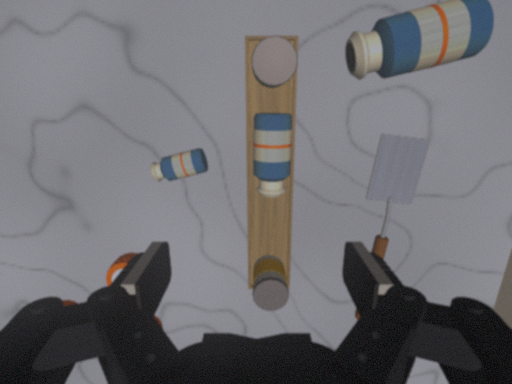

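The wrist view shows the jar from its base at (273,114) to its mouth at (272,195), matching the top-camera prediction. The tray edges run from columns 247/297 at the top to 249/291 at row 285. The big jar and the spatula are to the right, well clear.

```bash
python3 - <<'E'
from h import *
d=get_image("wrist")
for n,u,v,z in [("bot",273,114,.04),("axisA",273,145,.05),("mouth",272,195,.027),("shoulder",272,180,.045),("rimTL",247,37,.01),("rimTR",297,37,.01),("rimBL",249,285,.01),("rimBR",291,285,.01),("tinL",274,61,.069),("tinR",270,292,.069)]:
    print(n,ray(d,u,v,z).round(4))
M=np.linalg.inv(d["world_to_cam"]);print(M[:3,3],observe()["position"])
# segment jar's blue/white on tray by blue hue
h=cv2.cvtColor(d["frame"],cv2.COLOR_RGB2HSV);m=((h[...,0]>95)&(h[...,0]<125)&(h[...,1]>90))[100:200,240:305]
y,x=np.nonzero(m);print("blue cols",x.min()+240,x.max()+240,"rows",y.min()+100,y.max()+100)
for r in range(0,m.shape[0],5):
    c=np.nonzero(m[r])[0]
    if len(c)>10: print(r+100,c.min()+240,c.max()+240,end="; ")
E
```

```text
bot [0.638  0.1081 0.04  ]
axisA [0.6388 0.0739 0.05  ]
mouth [0.6414 0.0059 0.027 ]
shoulder [0.6395 0.0309 0.045 ]
rimTL [0.6061 0.1927 0.01  ]
rimTR [0.6641 0.194  0.01  ]
rimBL [ 0.6134 -0.1418  0.01  ]
rimBR [ 0.6762 -0.1404  0.01  ]
tinL [0.6354 0.161  0.069 ]
tinR [ 0.6411 -0.1103  0.069 ]
[0.61875476 0.12418266 0.39016243] [0.62121879 0.04992737 0.26129644]
blue cols 259 289 rows 115 179
115 266 282; 120 261 289; 125 260 287; 165 259 286; 170 261 286; 175 259 286;
```

```bash
python3 -m crank '[0.1091,0.0025,0,0.0023,0.0008,-0.012,100, 0.1091,0.0025,0,0.0023,0.0008,-0.012,100, 0.1091,0.0025,0,0.0023,0.0008,-0.012,100, 0.1091,0.0025,0,0.0023,0.0008,-0.012,100, 0.1091,0.0025,0,0.0023,0.0008,-0.012,100, 0.1091,0.0025,0,0.0023,0.0008,-0.012,100, 0.1091,0.0025,0,0.0023,0.0008,-0.012,100, 0.1091,0.0025,0,0.0023,0.0008,-0.012,100, 0,0,0,0,0,-0.02,100, 0,0,0,0,0,-0.02,100, 0,0,0,0,0,-0.02,100, 0,0,0,0,0,-0.02,100, 0,0,0,0,0,0,100, 0,0,0,0,0,0,100]'
python3 - <<'E'
from h import *
s=observe();print(s["position"],s["q"].round(1),s["tool_rot"].round(3))
d=get_image("wrist");cv2.imwrite("pics/w2.png",d["frame"][...,::-1])
E
```

```text
time_s: 3.5
position: [0.6402, 0.0559, 0.0854]
tool_rot: [[1.0, 0.013, -0.018], [0.022, -0.643, 0.766], [-0.002, -0.766, -0.643]]
ft_force: [-0.2, -0.3, 0.3]
grip_width: 0.0855
[0.64024357 0.05590019 0.08538688] [-21.7  46.4  72.3  44.9  87.4 -36. ] [[ 1.     0.013 -0.018]
 [ 0.022 -0.643  0.766]
 [-0.002 -0.766 -0.643]]
```

View pics/w2.png

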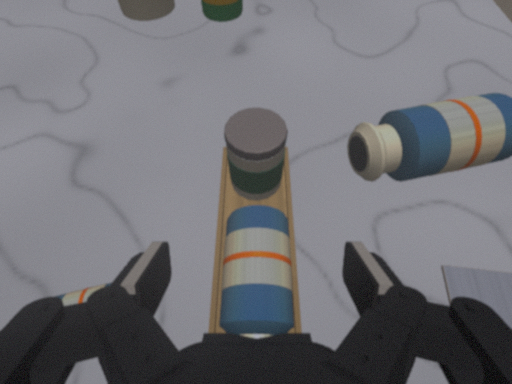

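The jar sits centred between the open fingers (column 257, with the fingers at 165 and 347). Next I descend and grip.

```bash
python3 -m crank '[0,0,0,0,0,-0.011,100, 0,0,0,0,0,-0.011,100, 0,0,0,0,0,-0.011,100, 0,0,0,0,0,-0.011,100, 0,0,0,0,0,-0.011,100, 0,0,0,0,0,0,100, 0,0,0,0,0,0,60, 0,0,0,0,0,0,45, 0,0,0,0,0,0,30, 0,0,0,0,0,0,30, 0,0,0,0,0,0,30, 0,0,0,0,0,0,30, 0,0,0,0,0,0,30, 0,0,0,0,0,0,30]' 40
python3 - <<'E'
from h import *
d=get_image("side");cv2.imwrite("pics/s2.png",cv2.resize(d["frame"][110:240,200:360,::-1],(640,520),interpolation=cv2.INTER_CUBIC))
E
```

```text
time_s: 4.95
position: [0.6404, 0.0555, 0.031]
tool_rot: [[1.0, 0.013, -0.017], [0.021, -0.642, 0.766], [-0.001, -0.766, -0.642]]
ft_force: [-0.2, -1.4, 5.8]
grip_width: 0.0449
```

```bash
python3 -m crank '[0,0,0,0,0,0.01,30, 0,0,0,0,0,0.02,30, 0,0,0,0,0,0.03,30, 0,0,0,0,0,0.03,30, 0,0,0,0,0,0.03,30, -0.1428,-0.003,0,0,-0.006,0,30, -0.1428,-0.003,0,0,-0.006,0,30, -0.1428,-0.003,0,0,-0.006,0,30, -0.1428,-0.003,0,0,-0.006,0,30, -0.1428,-0.003,0,0,-0.006,0,30, -0.1428,-0.003,0,0,-0.006,0,30, -0.1428,-0.003,0,0,-0.006,0,30, -0.1428,-0.003,0,0,-0.006,0,30, -0.1428,-0.003,0,0,-0.006,0,30, -0.1428,-0.003,0,0,-0.006,0,30, -0.1428,-0.003,0,0,-0.006,0,30, 0,0,0,0,0,0,30, 0,0,0,0,0,0,30]'
python3 - <<'E'
from h import *
s=observe();print(s["position"],s["q"].round(1),s["tool_rot"].round(3),s["ft_force"])
d=get_image("side");cv2.imwrite("pics/s3.png",cv2.resize(d["frame"][110:260,200:360,::-1],(640,600),interpolation=cv2.INTER_CUBIC))
d=get_image("wrist");cv2.imwrite("pics/w3.png",d["frame"][...,::-1])
a=cv2.imread("pics/s3.png");b=cv2.imread("pics/w3.png")
cv2.imwrite("pics/m3.png",np.hstack([cv2.resize(a,(400,375)),cv2.resize(b,(400,300))[:375] if 0 else cv2.copyMakeBorder(cv2.resize(b,(400,300)),0,75,0,0,0)]))
E
```

```text
time_s: 6.8
position: [0.6401, -0.0099, 0.1508]
tool_rot: [[1.0, 0.014, 0.012], [0.019, -0.768, -0.64], [0.0, 0.64, -0.768]]
ft_force: [-0.0, 0.1, -1.7]
grip_width: 0.0449
[ 0.64012245 -0.0098734   0.15083094] [  2.5  39.5  68.6 -41.   77.1  12.9] [[ 1.     0.014  0.012]
 [ 0.019 -0.768 -0.64 ]
 [ 0.     0.64  -0.768]] [-0.01780947  0.0725936  -1.6758113 ]
```

View pics/m3.png

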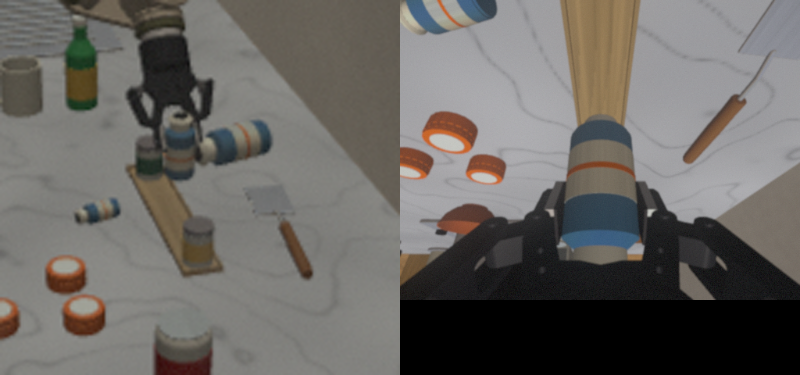

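The jar hangs upright with its mouth up, above the tray's centreline, and the measured weight is 1.7 N. Next I lower it.

```bash
python3 -m crank '[0,0,0,0,0,-0.015,30, 0,0,0,0,0,-0.02,30, 0,0,0,0,0,-0.02,30, 0,0,0,0,0,-0.015,30, 0,0,0,0,0,-0.01,30, 0,0,0,0,0,-0.006,30, 0,0,0,0,0,-0.003,30, 0,0,0,0,0,0,30, 0,0,0,0,0,0,30]'
python3 -m crank '[0,0,0,0,0,-0.002,30, 0,0,0,0,0,0,30, 0,0,0,0,0,0,30]'; python3 -m crank '[0,0,0,0,0,-0.002,30, 0,0,0,0,0,0,30, 0,0,0,0,0,0,30]'
```

```text
time_s: 7.8
position: [0.6405, -0.0103, 0.062]
tool_rot: [[1.0, 0.014, 0.013], [0.019, -0.766, -0.643], [0.001, 0.643, -0.766]]
ft_force: [-0.7, -0.4, -1.7]
grip_width: 0.0445
time_s: 8.1
position: [0.6402, -0.0104, 0.0595]
tool_rot: [[1.0, 0.015, 0.012], [0.019, -0.766, -0.643], [-0.0, 0.643, -0.766]]
ft_force: [-0.1, 0.5, -1.7]
grip_width: 0.0449
time_s: 8.4
position: [0.6401, -0.0104, 0.0572]
tool_rot: [[1.0, 0.015, 0.012], [0.019, -0.766, -0.643], [-0.001, 0.643, -0.766]]
ft_force: [0.5, 0.2, -2.5]
grip_width: 0.0451
```

```bash
python3 -m crank '[0,0,0,0,0,-0.0015,30, 0,0,0,0,0,0,30, 0,0,0,0,0,0,30]'; python3 -m crank '[0,0,0,0,0,-0.0015,30, 0,0,0,0,0,0,30, 0,0,0,0,0,0,30]'; python3 - <<'E'
from h import *
d=get_image("wrist");cv2.imwrite("pics/w4.png",d["frame"][...,::-1])
E
```

```text
time_s: 8.7
position: [0.6403, -0.0105, 0.0567]
tool_rot: [[1.0, 0.015, 0.013], [0.019, -0.765, -0.643], [0.0, 0.644, -0.765]]
ft_force: [-1.4, -0.1, 5.6]
grip_width: 0.0449
time_s: 9.0
position: [0.6404, -0.0105, 0.0567]
tool_rot: [[1.0, 0.014, 0.013], [0.019, -0.764, -0.645], [0.001, 0.645, -0.764]]
ft_force: [-3.8, 1.9, 13.8]
grip_width: 0.0444
```

View pics/w4.png

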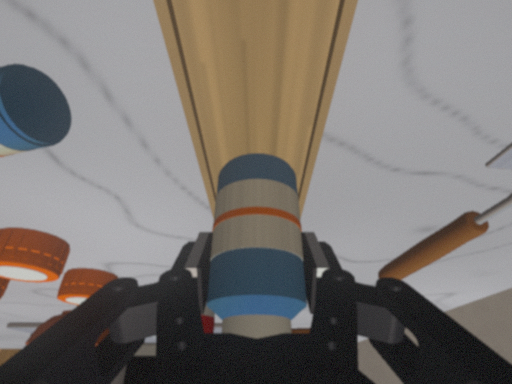

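The foot is between both rims and contact came at the expected height. I'll unload, release and back off upwards.

```bash
python3 -m crank '[0,0,0,0,0,0.0015,30, 0,0,0,0,0,0.0005,30, 0,0,0,0,0,0,40, 0,0,0,0,0,0,50, 0,0,0,0,0,0,60, 0,0,0,0,0,0,75, 0,0,0,0,0,0,100, 0,0,0,0,0,0,100, 0,0,0,0,0,0,100, 0,0,0,0,0.004,0.006,100, 0,0,0,0,0.012,0.02,100, 0,0,0,0,0.02,0.03,100, 0,0,0,0,0.01,0.04,100, 0,0,0,0,0,0.04,100, 0,0,0,0,0,0,100]'
python3 - <<'E'
from h import *
print(observe()["position"])
for n,f in(("top",(slice(120,260),slice(170,340))),("side",(slice(130,260),slice(190,350)))):
    d=get_image(n);cv2.imwrite(f"pics/{n}5.png",cv2.resize(d["frame"][f][...,::-1],(400,330),interpolation=cv2.INTER_CUBIC))
cv2.imwrite("pics/m5.png",np.hstack([cv2.imread("pics/top5.png"),cv2.imread("pics/side5.png")]))
E
```

```text
time_s: 10.55
position: [0.6417, 0.0365, 0.199]
tool_rot: [[1.0, 0.009, 0.021], [0.02, -0.766, -0.642], [0.011, 0.642, -0.766]]
ft_force: [-0.0, 0.4, 0.8]
grip_width: 0.0855
[0.64170555 0.03645958 0.19899969]
```

View pics/m5.png

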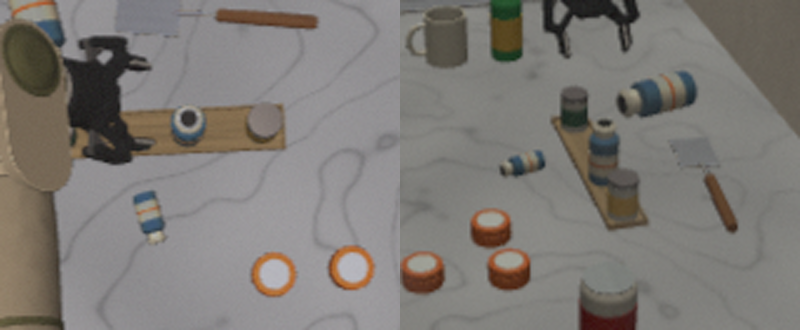

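The jar stands upright between the tins, with its mouth at (188,118) in the top crop, and nothing else has moved. Now to the cap.

```bash
python3 -m crank '[0.0698,0.0015,0,0,-0.0157,0,100, 0.0698,0.0015,0,0,-0.0157,0,100, 0.0698,0.0015,0,-0.0245,-0.0157,0,100, 0.0698,0.0015,0,-0.0245,-0.0157,0,100, 0.0698,0.0015,0,-0.0245,-0.0157,0,100, 0.0698,0.0015,0,-0.0245,-0.0157,0,100, 0.0698,0.0015,0,-0.0245,-0.0157,0,100, 0.0698,0.0015,0,-0.0245,-0.0157,0,100, 0.0698,0.0015,0,-0.0245,-0.0157,0,100, 0.0698,0.0015,0,-0.0245,-0.0157,0,100, 0,0,0,0,0,0,100, 0,0,0,0,0,0,100]'
python3 - <<'E'
from h import *
s=observe();print(s["position"],s["q"].round(1),s["tool_rot"].round(3))
d=get_image("wrist");cv2.imwrite("pics/w6.png",d["frame"][...,::-1])
t=get_image("top");cv2.imwrite("pics/t6.png",t["frame"][...,::-1]);print("mouth",ray(t,249.9,170.1,.104))
# cap disc: fit ellipse to white discs enclosed by orange
h=cv2.cvtColor(d["frame"],cv2.COLOR_RGB2HSV);m=(((h[...,0]<18)&(h[...,1]>150)&(h[...,2]>90))*255).astype(np.uint8)
c,hr=cv2.findContours(m,cv2.RETR_CCOMP,cv2.CHAIN_APPROX_NONE)
for k,q in zip(c,hr[0]):
    if len(k)>40:
        e=cv2.fitEllipse(k);print("hole" if q[3]>=0 else "outer",np.round(e[0],1),np.round(e[1],1),ray(d,*e[0],.03).round(4))
print(proj(d,s["position"]*[1,1,0]+[0,0,.03]))
E
```

```text
time_s: 11.85
position: [0.4437, -0.1217, 0.1916]
tool_rot: [[1.0, 0.018, -0.003], [0.018, -1.0, 0.001], [-0.003, -0.001, -1.0]]
ft_force: [0.5, 0.1, -0.6]
grip_width: 0.0854
[ 0.44370014 -0.12173022  0.19159864] [-30.1  15.9  93.   -0.1  71.2 -31.1] [[ 1.     0.018 -0.003]
 [ 0.018 -1.     0.001]
 [-0.003 -0.001 -1.   ]]
mouth [ 0.64030274 -0.01355791  0.104     ]
outer [258.7 266.3] [44.8 49.2] [ 0.4467 -0.2259  0.03  ]
hole [258.5 268.7] [34.7 38.9] [ 0.4465 -0.229   0.03  ]
outer [152.9 248.5] [42.7 48. ] [ 0.3301 -0.2061  0.03  ]
outer [254.3 176.5] [53.1 53.5] [ 0.44   -0.1224  0.03  ]
hole [254.3 178.3] [41.5 42.9] [ 0.4401 -0.1242  0.03  ]
[257.93900364 175.98899344]
```

View pics/w6.png

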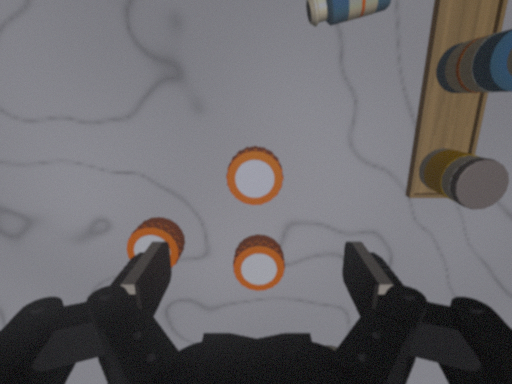

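The target cap's white disc is centred at (254,178), which gives a position of (0.440, -0.124). I'll correct and descend.

```bash
python3 -m crank '[0,0,0,-0.0018,-0.0012,-0.03,100, 0,0,0,-0.0019,-0.0011,-0.03,100, 0,0,0,0,0,-0.03,100, 0,0,0,0,0,-0.03,100, 0,0,0,0,0,-0.03,100, 0,0,0,0,0,-0.012,100, 0,0,0,0,0,-0.008,100, 0,0,0,0,0,-0.0036,100, 0,0,0,0,0,0,100, 0,0,0,0,0,0,70, 0,0,0,0,0,0,55, 0,0,0,0,0,0,40, 0,0,0,0,0,0,40, 0,0,0,0,0,0,40, 0,0,0,0,0,0,40]' 60
python3 -m crank '[0,0,0,0,0,0.005,40, 0,0,0,0,0,0.015,40, 0,0,0,0,0,0.03,40, 0,0,0,0,0,0.04,40, 0,0,0,0,0,0.04,40, 0,0,0,0.01,0.005,0.01,40, 0,0,0,0.02,0.0105,0,40, 0,0,0,0.025,0.0135,0,40, 0,0,0,0.025,0.0135,0,40, 0,0,0,0.025,0.0135,0,40, 0,0,0,0.025,0.0135,0,40, 0,0,0,0.01,0.0055,0,40, 0,0,0,0,0,0,40, 0,0,0,0,0,0,40]'
```

```text
time_s: 13.45
position: [0.4408, -0.1238, 0.0198]
tool_rot: [[1.0, 0.02, -0.0], [0.02, -1.0, -0.001], [-0.0, 0.001, -1.0]]
ft_force: [-0.6, 0.5, 10.1]
grip_width: 0.0565
time_s: 14.85
position: [0.5796, -0.049, 0.1587]
tool_rot: [[1.0, 0.02, -0.003], [0.02, -1.0, -0.0], [-0.003, 0.0, -1.0]]
ft_force: [-0.9, 0.5, -0.4]
grip_width: 0.0563
```

```bash
python3 - <<'E'
from h import *
s=observe();print(s["position"],s["ft_force"])
d=get_image("wrist");cv2.imwrite("pics/w7.png",d["frame"][...,::-1])
P=np.array
for n,p in [("mouth guess",(.640,-.014,.104)),("captop exp",tuple(s["position"]+P([0,0,.0102])))]:print(n,proj(d,P(p)).round(1))
t=cv2.imread("pics/t6.png")[140:200,220:280];w=cv2.imread("pics/w7.png")
m=np.zeros((384+0,384,3),np.uint8);m[:384]=cv2.resize(t,(384,384),interpolation=cv2.INTER_CUBIC)
cv2.imwrite("pics/m7.png",cv2.resize(np.hstack([w,m]),None,fx=.89,fy=.89))
E
```

```text
[ 0.57960298 -0.04902127  0.15870692] [-0.87505759  0.49082817 -0.39637333]
mouth guess [354.6 166.5]
captop exp [258.7 269.2]
```

View pics/m7.png

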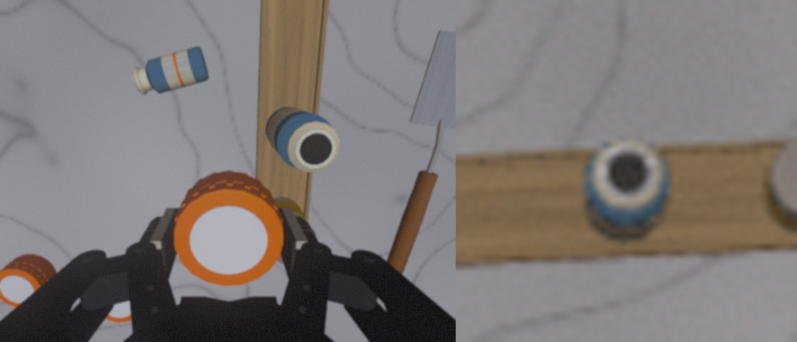

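The wrist view shows the jar mouth at (355,167) in full-size pixels, 1 px from my estimate. The held cap's disc is at about (256,271) and sits square in the jaws. I'll fit both precisely.

```bash
python3 - <<'E'
from h import *
s=observe();d=get_image("wrist");f=d["frame"];h=cv2.cvtColor(f,cv2.COLOR_RGB2HSV)
m=(((h[...,0]<18)&(h[...,1]>140)&(h[...,2]>80))*255).astype(np.uint8)
c,hr=cv2.findContours(m,cv2.RETR_CCOMP,cv2.CHAIN_APPROX_NONE)
for k,q in zip(c,hr[0]):
    if len(k)>150:
        e=cv2.fitEllipse(k);print("hole" if q[3]>=0 else "outer",np.round(e[0],1),np.round(e[1],1),ray(d,*e[0],s["position"][2]+.0102).round(4))
roi=cv2.cvtColor(f,cv2.COLOR_RGB2GRAY)[145:190,330:380];m=((roi<70)*255).astype(np.uint8)
c,_=cv2.findContours(m,cv2.RETR_EXTERNAL,cv2.CHAIN_APPROX_NONE);k=max(c,key=cv2.contourArea);e=cv2.fitEllipse(k)
u=np.array(e[0])+[330,145];print("mouth",u,e[1],ray(d,*u,.104).round(4),ray(d,*u,.102).round(4));print(s["position"])
E
```

```text
outer [ 31.6 307. ] [32.  56.2] [ 0.4708 -0.0723  0.169 ]
outer [458.7 261.8] [ 15.2 125.2] [ 0.6703 -0.0434  0.169 ]
outer [257.9 259.6] [118.3 126.7] [ 0.579  -0.0442  0.169 ]
hole [256.4 269.4] [79.6 90. ] [ 0.5785 -0.0494  0.169 ]
mouth [354.48148537 166.65153503] (30.6258602142334, 34.17931365966797) [ 0.6399 -0.0144  0.104 ] [ 0.6406 -0.0148  0.102 ]
[ 0.57949938 -0.04920989  0.1587998 ]
```

```bash
python3 -m crank '[0,0,0,0.02,0.0115,0,40, 0,0,0,0.025,0.0145,0,40, 0,0,0,0.0162,0.009,0,40, 0,0,0,0,0,0,40, 0,0,0,0,0,-0.015,40, 0,0,0,0,0,-0.015,40, 0,0,0,0,0,0,40, 0,0,0,0,0,0,40]' 100
python3 - <<'E'
from h import *
s=observe();print(s["position"]);d=get_image("top");cv2.imwrite("pics/t8.png",d["frame"][...,::-1])
E
```

```text
time_s: 15.75
position: [0.6411, -0.0144, 0.1293]
tool_rot: [[1.0, 0.019, -0.002], [0.019, -1.0, -0.0], [-0.002, 0.0, -1.0]]
ft_force: [0.8, -0.4, -0.7]
grip_width: 0.0552
[ 0.6411191  -0.01435873  0.12925677]
```

```bash
python3 -m crank '[0,0,0,0,0,-0.005,40, 0,0,0,0,0,-0.004,40, 0,0,0,0,0,-0.002,40, 0,0,0,0,0,0,40]';for i in 1 2 3; do python3 -m crank '[0,0,0,0,0,-0.001,40, 0,0,0,0,0,-0.001,40, 0,0,0,0,0,0,40]'|sed -n '2p;4p'; done
```

```text
time_s: 16.2
position: [0.6416, -0.0137, 0.1178]
tool_rot: [[1.0, 0.02, -0.002], [0.02, -1.0, -0.0], [-0.002, 0.0, -1.0]]
ft_force: [-1.7, -0.6, 0.7]
grip_width: 0.0553
position: [0.642, -0.0138, 0.1171]
ft_force: [-3.0, 0.4, 8.9]
position: [0.6424, -0.0138, 0.1158]
ft_force: [-2.6, 0.8, 10.8]
position: [0.642, -0.0137, 0.1123]
ft_force: [-0.2, -0.1, -1.6]
```

```bash
for i in 1 2 3 4 5; do python3 -m crank '[0,0,0,0,0,-0.001,40, 0,0,0,0,0,-0.001,40, 0,0,0,0,0,0,40]'|sed -n '2p;4p'; done
```

```text
position: [0.6414, -0.0136, 0.109]
ft_force: [1.0, -0.7, -2.9]
position: [0.6416, -0.0137, 0.1075]
ft_force: [-0.1, -1.6, -2.3]
position: [0.6419, -0.014, 0.1067]
ft_force: [-1.5, -0.8, 4.3]
position: [0.6424, -0.0142, 0.1066]
ft_force: [-4.7, -1.2, 16.2]
position: [0.6429, -0.0144, 0.1066]
ft_force: [-7.4, -1.9, 28.5]
```

```bash
python3 -m crank '[0,0,0,-0.0008,0,0.0005,40, 0,0,0,-0.0007,0,0.0005,40, 0,0,0,0,0,0,40, 0,0,0,0,0,0,40, 0,0,0,0,0,0,40]'
python3 - <<'E'
from h import *
print(observe()["ft_force"])
a=get_image("side")["frame"][130:230,230:330];b=get_image("wrist")["frame"]
cv2.imwrite("pics/m9.png",np.hstack([cv2.resize(a,(400,400),interpolation=cv2.INTER_CUBIC),cv2.copyMakeBorder(cv2.resize(b,(400,300)),0,100,0,0,0)])[...,::-1])
E
```

```text
time_s: 19.1
position: [0.6412, -0.0144, 0.1063]
tool_rot: [[1.0, 0.02, 0.003], [0.02, -1.0, -0.002], [0.003, 0.002, -1.0]]
ft_force: [-5.4, -1.9, 19.8]
grip_width: 0.0554
[-5.36559255 -1.89988712 19.84018195]
```

View pics/m9.png

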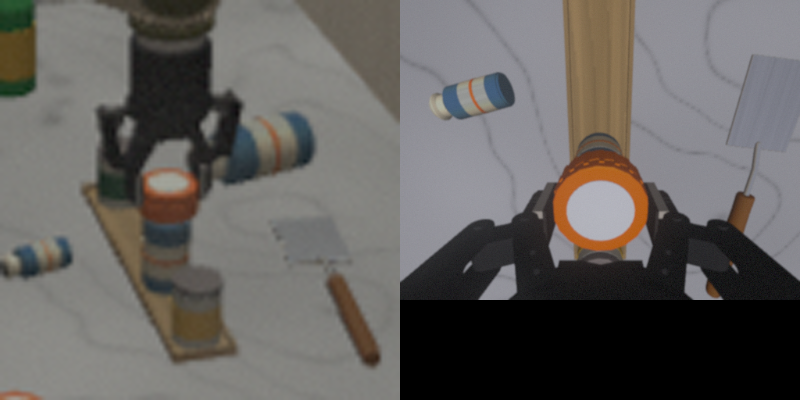

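The side and wrist views show the cap square on the upright jar, tins standing, jaws touching only the cap. The push is steady at about 20 N, so I'm handing it in.

```bash
python3 -c "
from rig import *
print(observe()['ft_force'],close_job())"
```

```text
the job is handed in; nothing more can be done
[-5.52823865 -1.21779396 21.18210902] None
```

The jar is standing upright in the tray between the tins, the leftmost cap is snapped onto it, and I handed the job in while still pushing down. `close_job()` reports no verdict, so this rests on my own checks.

- **Jar:** I gripped it with the tool tilted 50°, lifted it, turned it 90° and set it down. The floor contact came about 1 mm above the expected height. After release, the cameras showed it upright at about (0.640, -0.014).
- **Cap:** The catches met the bead at TCP height 0.117 m. The push peaked at about 11 N in the readings and then dropped suddenly. The cap went rigid at 0.1066 m, about 10.5 mm lower, against roughly 11 mm expected.
- **At hand-in:** The downward push was about 21 N and steady. In the last pictures the cap looked square, the fingers touched only the cap, the tins were standing and I saw nothing else shoved.
- **Not perfect:** About 5.5 N of sideways force remained at the wrist. My attempt to relieve it only brought it down from 7.4 N.

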